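Replace the blown capacitor and refill the capacitor clamps

TASK

Re-equip the motor-starter chassis with its capacitors: lift the failed one, whose top has bulged, out of its clamp and put it in the grey scrap tray, and stand each of the three good capacitors from the bench upright in the clamp ring of its own diameter, right down on the chassis plate. Do not knock a good capacitor over, and leave the solder spool and the flux jar standing where they are.

Things in the scene. Friction and masses are not known exactly. Their poses are not given: they have to be found in the camera images.
- cap_small_mid (a point): The small good capacitor: a plain upright aluminium can 32 mm in diameter and 60 mm tall with a pale sleeve round it, flat top with a black disc and two upright pairs of metal tabs that stand 11 mm above it near the middle. It stands loose on the bench. The point is the can's centre, on its axis and half-way up (30 mm above its underside); z is the can's axis, up.
- cap_medium_mid (a point): The medium good capacitor: a plain upright aluminium can 44 mm in diameter and 72 mm tall with a pale sleeve round it, flat top with a black disc and two upright pairs of metal tabs that stand 11 mm above it near the middle. It stands loose on the bench. The point is the can's centre, on its axis and half-way up (36 mm above its underside); z is the can's axis, up.
- cap_large_mid (a point): The large good capacitor: a plain upright aluminium can 56 mm in diameter and 84 mm tall with a pale sleeve round it, flat top with a black disc and two upright pairs of metal tabs that stand 11 mm above it near the middle. It stands loose on the bench. The point is the can's centre, on its axis and half-way up (42 mm above its underside); z is the can's axis, up.
- cap_failed_mid (a point): The failed capacitor: the same can as the medium one, 44 mm in diameter and 72 mm tall to the rim, but its top has blown up into a bare aluminium dome 11 mm high, with its tabs splayed apart (top of all 83 mm above the underside). At the start it stands loose, not tightened, in the medium clamp on the chassis. The point is the can's centre, on its axis, 36 mm above its underside; z is the can's axis, up.
- clamp_small: Clamp for the small capacitor: fixed open upright steel ring, bore 41 mm (4.5 mm of play all round its can), 28 mm tall, the top 8 mm flared out by 3.5 mm, screw ears on its +x side. Origin on its axis on the chassis plate, on which the can stands, 8 mm above the bench; z up. The three rings stand in a row along their y axes, 100 mm apart, in any order.
- clamp_medium: Clamp for the medium capacitor: fixed open upright steel ring, bore 53 mm (4.5 mm of play all round its can), 28 mm tall, the top 8 mm flared out by 3.5 mm, screw ears on its +x side. Origin on its axis on the chassis plate, on which the can stands, 8 mm above the bench; z up. At the start the failed can stands in it. To the right of the chassis an empty two-post iron rest, up to 80 mm tall, stands on the bench.
- clamp_large: Clamp for the large capacitor: fixed open upright steel ring, bore 65 mm (4.5 mm of play all round its can), 28 mm tall, the top 8 mm flared out by 3.5 mm, screw ears on its +x side. Origin on its axis on the chassis plate, on which the can stands, 8 mm above the bench; z up. Behind the row, 75 mm and more to +x of the axes, are a relay and a terminal strip, up to 39 mm above the bench.
- scrap_tray: The scrap tray: an open grey plastic tray, 132 mm (x) by 122 mm (y) and 30 mm high, walls 3 mm (6 mm at the rim), floor 3 mm thick. It is fixed on the bench, empty. Origin under its middle, on the bench; z up.
- spool_mid (a point): A spool of solder wire with green flanges, 49 mm in diameter and 52 mm tall, standing loose among the capacitors. The point is its centre, half-way up. It is not part of the job and stays where it is.
- jar_mid (a point): A brown jar of flux with a dark lid, 52 mm in diameter and 38 mm tall, standing loose among the capacitors. The point is its centre, half-way up. It is not part of the job and stays where it is.

How it is judged (in metres and radians):
At the end, for the whole second after the job is handed in: Each good capacitor stands in its own clamp: axis within 8 mm of the ring's, underside within 5 mm of the plate, tilt under 0.1 rad. The failed one is in the scrap tray: centre within 55 mm (x) and 50 mm (y) of its middle, under 45 mm above the bench. All released and at rest (below 0.02 m/s) (horizontal distance between cap_small_mid and clamp_small below 0.008 m and z of cap_small_mid in the frame of clamp_small between 0.025 and 0.035 m and angle between each of cap_small_mid, cap_medium_mid, cap_large_mid's own z axis and vertical below 0.1 rad and linear speed of each of cap_small, cap_medium, cap_large, cap_failed below 0.02 m/s and horizontal distance between cap_medium_mid and clamp_medium below 0.008 m and z of cap_medium_mid in the frame of clamp_medium between 0.031 and 0.041 m and horizontal distance between cap_large_mid and clamp_large below 0.008 m and z of cap_large_mid in the frame of clamp_large between 0.037 and 0.047 m and x of cap_failed_mid in the frame of scrap_tray between -0.055 and 0.055 m and y of cap_failed_mid in the frame of scrap_tray between -0.05 and 0.05 m and z of cap_failed_mid in the frame of scrap_tray below 0.045 m); the robot touches nothing.
It fails at once if the small good capacitor is knocked over (angle between cap_small_mid's own z axis and vertical above 0.8 rad).
It fails at once if the medium good capacitor is knocked over (angle between cap_medium_mid's own z axis and vertical above 0.8 rad).
It fails at once if the large good capacitor is knocked over (angle between cap_large_mid's own z axis and vertical above 0.8 rad).
It fails at once if the solder spool is shoved more than 30 mm or knocked over (distance of spool_mid from where it was at the start of the episode above 0.03 m or angle between spool_mid's own z axis and vertical above 0.5 rad).
It fails at once if the flux jar is shoved more than 30 mm or knocked over (distance of jar_mid from where it was at the start of the episode above 0.03 m or angle between jar_mid's own z axis and vertical above 0.5 rad).
It also fails if it takes over 96 s, if anything falls off the work surface, if the arm or the gripper's body presses on something with over 40 N, if the wrist force passes 120 N, or if a joint passes its speed limit or range.

ROBOT

A 6-joint arm with a two-finger parallel gripper is mounted at the origin on a cart in front of the work surface, level with it; the furniture and walls round the work are solid. World frame = base frame: x ahead of the robot, y to its left, z up, the work surface at z = 0. Lengths are in mm, angles in rad, forces in N, time in s.
With the tool pointing down it reaches from about 350 to 775 mm from the base axis. Payload 7.3 kg.
Tool frame: the origin (TCP) lies on the front face of the gripper's body, between the roots of the fingers; the fingertips stand 66 mm ahead of it and the grasp point (between the pads) lies 47 mm ahead of it (bot.tip_extent is the distance from the TCP to the fingertips, in mm); z points along the fingers, y is the line along which they close (so a half turn about z gives the same grasp; the last joint's range is limited). The gripper opens to 92 mm and grips with 3 to 60 N. Pads are 19 mm wide; open, the fingers measure 130 mm over their backs; the gripper's body (75 mm by 190 mm) begins 47 mm behind the grasp point.
Start: joints at [-1.282, 0.342, 1.524, -0, 1.275, -0.146], TCP at [221.167, -476.155, 292.241] pointing down, gripper open.
Joint ranges: [-2.53, 2.53], [-0.77, 2.02], [0.04, 2.7], [-1, 4.14], [0.28, 2.66], [-3.11, 3.11]. Speed limits (rad/s): [2.57, 2.57, 3.14, 3.14, 3.14, 3.14].

INTERFACE

Orientations are given as [roll, pitch, yaw] about the fixed x, y, z axes, in that order (R = Rz(yaw) Ry(pitch) Rx(roll)).
In Python, from plant import readout, viewer, order, bot gives the robot as it stands.
- The arm moves only by the shell command python3 -m creep 'ROWS'. ROWS is text: rows parted by semicolons, each of 7 numbers parted by spaces: the shift along the world's x, y, z in m, then the turn, a rotation vector about the world's x, y, z in rad, then the opening in per cent of the stroke, from 0 (shut) to 100 (fully open). A call has 1 to 8 rows; each row shifts and turns the commanded pose from where the row before left it; what a row does not reach is not made up. A row lasts 1/12 s, in which the tool goes at most 41.7 mm and 7.16 degrees, less where a joint would pass 70% of its speed; a pose out of reach is approached as far as the arm can. A call is refused whole if a number of a shift passes 0.0417 or a number of a turn 0.125, either way. A call with a gripper value outside its range is refused whole. The fingers move at their own pace and stop on an object; the grip force is fixed at half the most. Time passes only in rows, so rows that do not move let the fingers close. It gives the time, the measured TCP pose, the force, the opening and the grip force at its end, in the units of the state.
- readout.get_obs(): the state, without advancing time (a new reading comes with each control period).
- viewer.capture(name): name is "side" or "top"; returns the picture (420x560x3 uint8, red, green, blue); there is no depth.
- viewer.camera_info(name): a dict with "fx", "fy", "cx", "cy" (pixels), "origin" and "rotation" of the camera in the world. Camera axes: x right, y up, looking along -z (the intrinsics and any distortion apply to the point x, -y, -z); pixel columns grow to the right and rows downward; lengths in mm; the calibration is good to about 2 mm. A picture is of the moment at which its call begins. camera_info takes no time and is no camera call.
- order.close_job(): hands the job in; it is judged then, once.
The state is a dict: "time": time; "joint_positions": joint angles; "dq": joint speeds; "tau": joint torques, N m; "tool_pos": TCP position; "tcp_rot": TCP orientation; "contact_force": force on the tool from outside, world axes, zero at the start; "moment": the same for the moment, N m; "grip_width": finger opening in mm; "finger_force": force on a finger pad.
Only numpy, scipy, OpenCV 4.12 (cv2) and the standard library are available. Lean on these libraries where they do the work, as an engineer would, in place of code of your own. Each camera call takes 0.05 s, during which the arm holds its last target. There are 200 camera calls.

## Working session

There is one attempt and no reset: what is moved stays moved. The work goes in short steps, Python scripts to look and compute and a shell command to move; the robot and the scene stay as the last step left them, time stands still between calls to the robot, and variables do not carry over. Pictures are saved under pics/ and viewed, at most 17 in all, crops included, and the job is handed in when it is done.

```bash
mkdir -p pics; ls
python3 - <<'E'
from plant import readout, viewer, order, bot
import cv2
for n in("top","side"):
    cv2.imwrite(f"pics/{n}0.png",viewer.capture(n)[:,:,::-1]); print(viewer.camera_info(n))
print(readout.get_obs())
E
```

```text
pics
{'fx': 431.8473987601416, 'fy': 431.8473987601416, 'cx': 276.8187403794795, 'cy': 210.7011892070443, 'origin': array([ 452.87454013,   -7.79911346, 1259.08291829]), 'rotation': array([ 0.09229417, -0.02262845, -1.56200477])}
{'fx': 444.0358398067091, 'fy': 444.0358398067091, 'cx': 278.48577094683134, 'cy': 210.73539237545543, 'origin': array([494.41709652, 864.68446005, 703.46078194]), 'rotation': array([ 0.93953923,  0.00735328, -3.09923794])}
{'time': 0.1, 'joint_positions': array([-1.28200796e+00,  3.42660508e-01,  1.52490775e+00,  3.47476498e-06,
        1.27535866e+00, -1.45981151e-01]), 'dq': array([-0.00191341, -0.00278608, -0.00205444, -0.00087072, -0.00096777,
       -0.00096861]), 'tau': array([ 1.13734426e-03, -4.32004237e+01, -2.44694549e+01,  7.20122340e-02,
        5.26709540e-02, -5.77289939e-05]), 'tool_pos': array([ 221.08656232, -475.89445809,  291.61530662]), 'tcp_rot': array([-3.14027306e+00, -1.97374884e-04,  4.34768377e-01]), 'contact_force': array([-0.62249314,  0.0777223 ,  0.13094867]), 'moment': array([-0.01426991,  0.00067731, -0.01327854]), 'finger_force': 0.0, 'grip_width': 92.18540651081308}
```

View pics/top0.png

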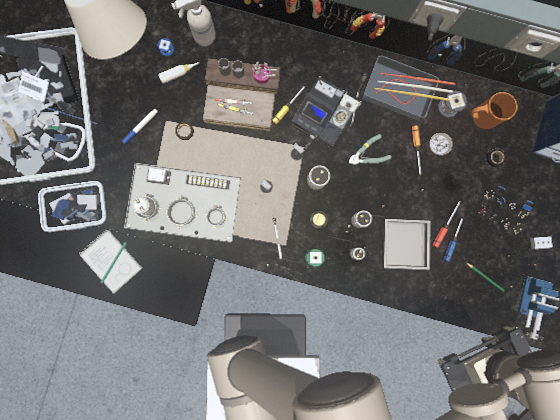

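View pics/side0.png

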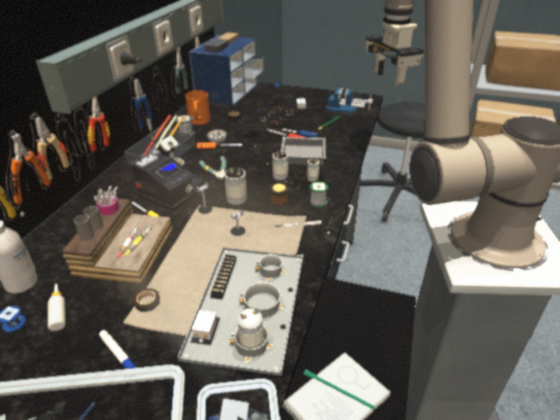

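The top view shows the chassis rings at about (145,207) with the domed can, (181,212) large and (216,216) small. The cans are at (318,177) large, (363,219) medium and (358,254) small. The jar is at (319,219), the spool at (316,257) and the tray at (407,244). The rest's posts are near (265,186) and (298,150).

```bash
cat > h.py <<'E'
import numpy as np, cv2
from scipy.spatial.transform import Rotation as R
from plant import readout, viewer
def ray(n,u,v):
    c=viewer.camera_info(n); d=np.array([(u-c['cx'])/c['fx'],-(v-c['cy'])/c['fy'],-1])
    return c['origin'],R.from_euler('xyz',c['rotation']).apply(d)
def at(n,u,v,z):
    o,d=ray(n,u,v); return (o+d*(z-o[2])/d[2]).round(1)
def proj(n,p):
    c=viewer.camera_info(n); q=R.from_euler('xyz',c['rotation']).inv().apply(np.array(p)-c['origin'])
    return c['cx']-c['fx']*q[0]/q[2], c['cy']+c['fy']*q[1]/q[2]
def crop(n,x0,y0,x1,y1,s,name):
    im=viewer.capture(n)[y0:y1,x0:x1,::-1]
    cv2.imwrite('pics/'+name,cv2.resize(im,None,fx=s,fy=s,interpolation=cv2.INTER_CUBIC))
E
python3 - <<'E'
from h import *
crop('top',120,155,300,245,4,'c1.png'); crop('top',295,155,435,275,5,'c2.png')
E
```

```text
(no output)
```

View pics/c1.png

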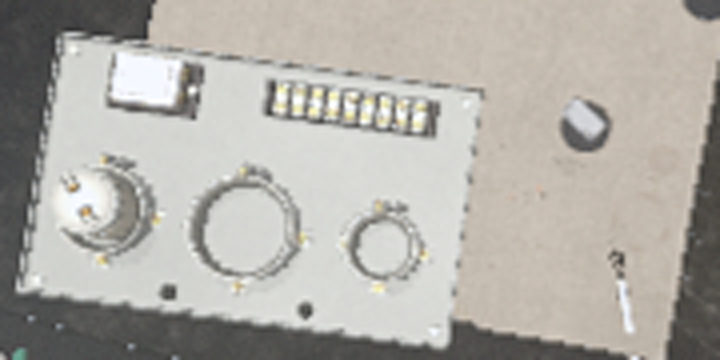

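View pics/c2.png

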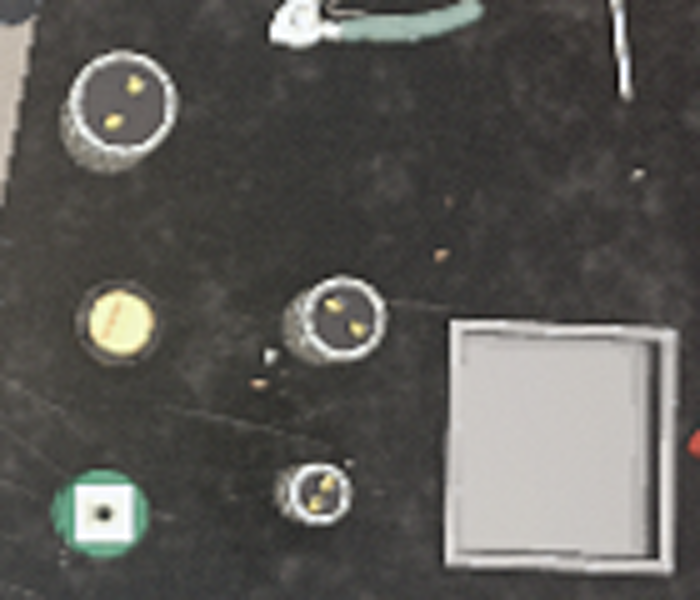

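Run:
```python
from h import *
P={}
for k,X,Y,z,b in [('ringL',245,227,36,1),('ringS',384,246,36,1),('capL',123,102,84,2),('capM',342,320,72,2),('capS',318,493,60,2),('jar',117,322,38,2),('spool',101,513,52,2),('tray',562,447,30,2),('trayTL',452,320,30,2),('trayTR',677,330,30,2),('trayBL',446,565,30,2),('post',582,122,80,1),('chTL',62,36,8,1),('chTR',483,92,8,1),('chBL',20,292,8,1)]:
    u,v=(120+X/4-.4,155+Y/4-.4) if b==1 else (295+X/5-.4,155+Y/5-.4)
    P[k]=at('top',u,v,z); print(k,P[k],np.hypot(*P[k][:2]).round(), np.round(proj('side',P[k]),1))
d=P['ringL']-P['ringS']; print(d,np.linalg.norm(d)); m=P['ringL']+d*100/np.linalg.norm(d); m2=P['ringL']+d;print('ringM',m,m2,proj('side',m), np.hypot(*m[:2]))
print('fail top', at('top',120+82/4-.4,155+195/4-.4,85))
crop('side',180,140,340,260,5,'s1.png');crop('side',170,240,320,370,5,'s2.png')
```

```text
ringL [561.5 237.2  36. ] 610.0 [261.  293.1]
ringS [549.1 138.8  36. ] 566.0 [269.9 260.3]
capL [ 662.1 -149.6   84. ] 679.0 [233.7 172.9]
capM [ 543.6 -272.6   72. ] 608.0 [279.7 155. ]
capS [ 448.1 -260.9   60. ] 519.0 [312.6 161.1]
jar [ 543.8 -151.7   38. ] 565.0 [278.  187.6]
spool [ 435.9 -141.1   52. ] 458.0 [317.9 186.1]
tray [ 475.4 -407.6   30. ] 626.0 [302.8 146.3]
trayTL [ 547.5 -345.4   30. ] 647.0 [279.5 155.5]
trayTR [ 543.1 -475.5   30. ] 722.0 [282.4 136.4]
trayBL [ 407.9 -340.    30. ] 531.0 [324.8 157. ]
post [ 6.328e+02 -6.000e-01  8.000e+01] 633.0 [238.3 206.7]
chTL [702.5 379.7   8. ] 799.0 [178.5 359.6]
chTR [665.   72.5   8. ] 669.0 [223.1 249. ]
chBL [515.4 402.5   8. ] 654.0 [280.6 374.1]
[12.4 98.4  0. ] 99.17822341623182
ringM [574.00274463 336.41532834  36.        ] [573.9 335.6  36. ] (np.float64(250.30054355675583), np.float64(332.5070976394224)) 665.3227968282564
fail top [577.8 338.1  85. ]
```

View pics/s1.png

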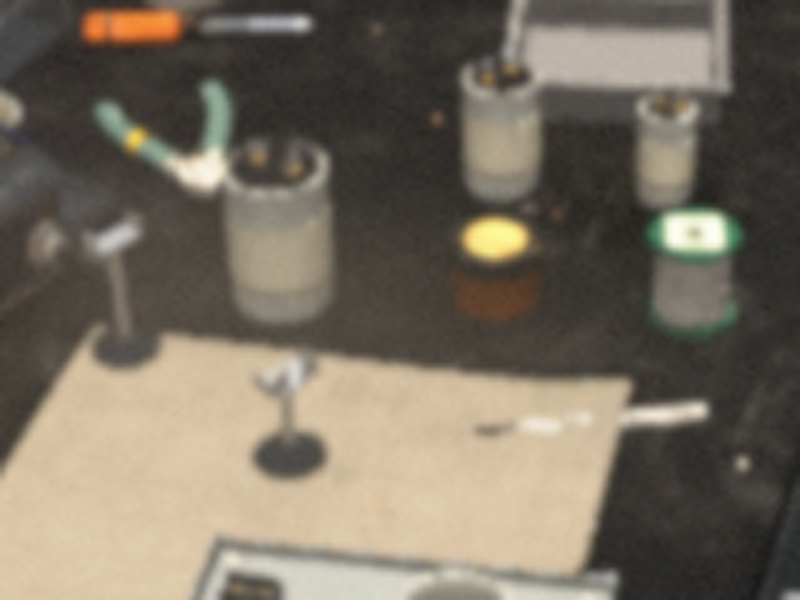

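View pics/s2.png

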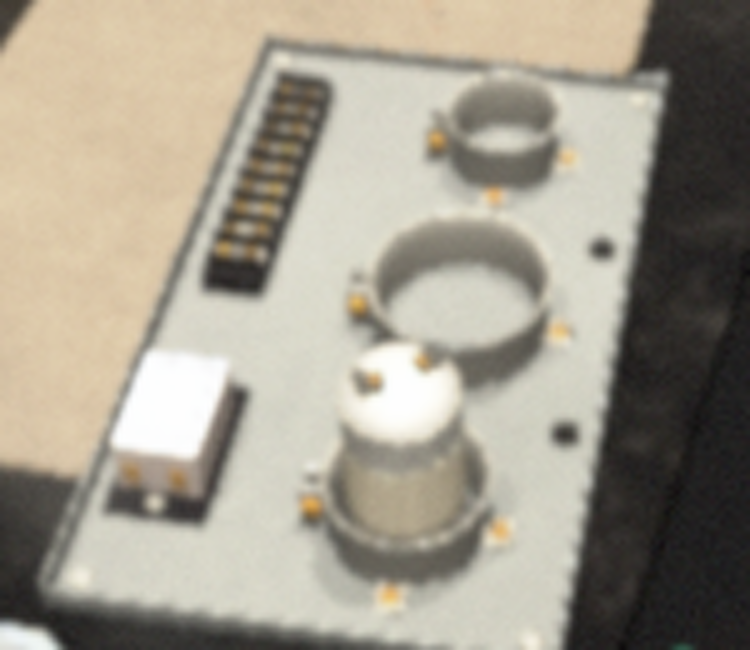

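Side and top views agree to about 2–3 mm. Plan: grip along the chassis x axis (tool yaw ≈ 1.445) throughout. The estimates are ring S (549,140), ring L (561,239), ring M (574,338). I'm going above the failed can now.

```bash
python3 -m creep '.0161 .037 0 0 0 .125 100;.0161 .037 0 0 0 .125 100;.0161 .037 0 0 0 .125 100;.0161 .037 0 0 0 .125 100;.0161 .037 0 0 0 .125 100;.0161 .037 0 0 0 .125 100;.0161 .037 0 0 0 .125 100;.0161 .037 0 0 0 .125 100'
python3 -m creep '.0161 .037 0 0 0 0.01 100;.0161 .037 0 0 0 0 100;.0161 .037 0 0 0 0 100;.0161 .037 0 0 0 0 100;.0161 .037 0 0 0 0 100;.0161 .037 0 0 0 0 100;.0161 .037 0 0 0 0 100;.0161 .037 0 0 0 0 100'
python3 -m creep '.0161 .037 0 0 0 0 100;.0161 .037 0 0 0 0 100;.0161 .037 0 0 0 0 100;.0161 .037 0 0 0 0 100;.0161 .037 0 0 0 0 100;.0161 .037 0 0 0 0 100;0 0 0 0 0 0 100;0 0 0 0 0 0 100'
```

```text
time: 0.97
tool_pos: [350.2, -178.3, 292.5]
tcp_rot: [3.141, 0.0, 1.44]
contact_force: [1.1, -0.4, -0.3]
grip_width: 91.9
finger_force: 0.0
time: 1.63
tool_pos: [479.1, 118.0, 292.3]
tcp_rot: [3.141, 0.0, 1.445]
contact_force: [-0.2, -0.1, 0.4]
grip_width: 91.8
finger_force: 0.0
time: 2.3
tool_pos: [575.3, 339.6, 290.3]
tcp_rot: [-3.14, 0.001, 1.447]
contact_force: [0.5, -0.5, 1.1]
grip_width: 91.9
finger_force: 0.0
```

```bash
python3 -m creep '0 -.001 -.0305 0 0 0 100;0 0 -.0305 0 0 0 100;0 0 -.0305 0 0 0 100;0 0 -.0305 0 0 0 100;0 0 -.0305 0 0 0 100;0 0 -.0295 0 0 0 100;0 0 0 0 0 0 100;0 0 0 0 0 0 100'
python3 -m creep '0 0 0 0 0 0 70;0 0 0 0 0 0 50;0 0 0 0 0 0 40;0 0 0 0 0 0 30;0 0 0 0 0 0 20;0 0 0 0 0 0 20;0 0 0 0 0 0 20;0 0 0 0 0 0 20'
python3 - <<'E'
from h import *
cv2.imwrite('pics/g1.png',np.hstack([cv2.resize(viewer.capture(n)[b:b+100,a:a+100,::-1],None,fx=4,fy=4) for n,a,b in(('top',100,150),('side',200,240))]))
E
```

```text
time: 2.97
tool_pos: [574.7, 335.5, 109.7]
tcp_rot: [-3.139, 0.002, 1.444]
contact_force: [0.4, 0.8, 0.8]
grip_width: 91.5
finger_force: 0.0
time: 3.63
tool_pos: [575.2, 336.9, 110.3]
tcp_rot: [-3.141, 0.0, 1.445]
contact_force: [-0.0, -0.2, 0.3]
grip_width: 43.5
finger_force: 30.5
```

View pics/g1.png

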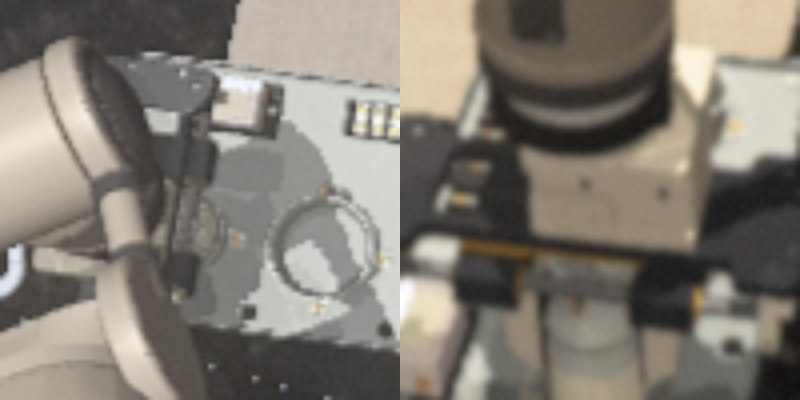

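The can is gripped (43.5 mm, 30 N). Now lifting it and carrying it to the tray.

```bash
python3 -m creep '0 0 .015 0 0 0 20;0 0 .02 0 0 0 20;0 0 .025 0 0 0 20;0 0 .03 0 0 0 20;0 0 .03 0 0 0 20;0 -.01 .02 0 0 0 20;-.005 -.025 0 0 0 0 20;-.005 -.035 0 0 0 0 20'
python3 -m creep '-.005 -.037 0 0 0 0 20;-.005 -.037 0 0 0 0 20;-.005 -.037 0 0 0 0 20;-.005 -.037 0 0 0 0 20;-.005 -.037 0 0 0 0 20;-.005 -.037 0 0 0 0 20;-.005 -.037 0 0 0 0 20;-.005 -.037 0 0 0 0 20'
python3 -m creep '-.005 -.037 0 0 0 0 20;-.005 -.037 0 0 0 0 20;-.005 -.037 0 0 0 0 20;-.005 -.037 0 0 0 0 20;-.005 -.037 0 0 0 0 20;-.005 -.037 0 0 0 0 20;-.005 -.037 0 0 0 0 20;-.005 -.035 0 0 0 0 20'
python3 -m creep '-.005 -.025 0 0 0 0 20;-.005 -.02 0 0 0 0 20;-.0 -.015 0 0 0 0 20;0 -.01 0 0 0 0 20;0 0 0 0 0 0 20;0 0 0 0 0 0 20'
```

```text
time: 4.4
tool_pos: [565.5, 268.1, 251.6]
tcp_rot: [3.138, -0.002, 1.448]
contact_force: [0.7, -1.0, -1.4]
grip_width: 43.4
finger_force: 30.0
time: 5.07
tool_pos: [524.7, -30.8, 250.2]
tcp_rot: [3.142, 0.0, 1.445]
contact_force: [0.6, -0.6, -1.2]
grip_width: 43.3
finger_force: 30.0
time: 5.73
tool_pos: [484.6, -325.2, 250.1]
tcp_rot: [-3.141, 0.0, 1.444]
contact_force: [0.7, 0.8, -0.6]
grip_width: 43.2
finger_force: 30.0
time: 6.23
tool_pos: [475.4, -392.9, 249.8]
tcp_rot: [-3.141, -0.001, 1.444]
contact_force: [0.5, 1.3, 0.3]
grip_width: 43.0
finger_force: 30.0
```

```bash
python3 -m creep '0 -.014 -.025 0 0 0 20;0 0 -.03 0 0 0 20;0 0 -.03 0 0 0 20;0 0 -.03 0 0 0 20;0 0 -.015 0 0 0 20;0 0 -.009 0 0 0 20;0 0 -.004 0 0 0 20;0 0 0 0 0 0 20'
python3 -m creep '0 0 0 0 0 0 20;0 0 -.001 0 0 0 20;0 0 0 0 0 0 50;0 0 0 0 0 0 70;0 0 0 0 0 0 85;0 0 0 0 0 0 85;0 0 0 0 0 0 85'
python3 -m creep '0 0 .03 0 0 0 85;0 0 .04 0 0 0 85;0 0 .035 0 0 0 70;0 .03 .02 0 0 0 70;-.005 .035 0 0 0 0 70;-.005 .035 0 0 0 0 70;-.01 .035 0 0 0 0 70;0 .01 0 0 0 0 70'
python3 - <<'E'
from h import *
crop('top',290,150,440,280,5,'t2.png')
E
```

```text
time: 6.9
tool_pos: [475.8, -406.4, 107.2]
tcp_rot: [-3.141, -0.0, 1.446]
contact_force: [0.4, 0.6, -0.9]
grip_width: 43.2
finger_force: 30.0
time: 7.48
tool_pos: [475.4, -407.3, 106.5]
tcp_rot: [3.141, 0.0, 1.445]
contact_force: [-0.3, -0.4, 0.1]
grip_width: 67.9
finger_force: 0.0
time: 8.15
tool_pos: [453.6, -257.7, 231.3]
tcp_rot: [-3.139, -0.002, 1.447]
contact_force: [0.3, -0.2, 0.1]
grip_width: 64.5
finger_force: 0.0
```

View pics/t2.png

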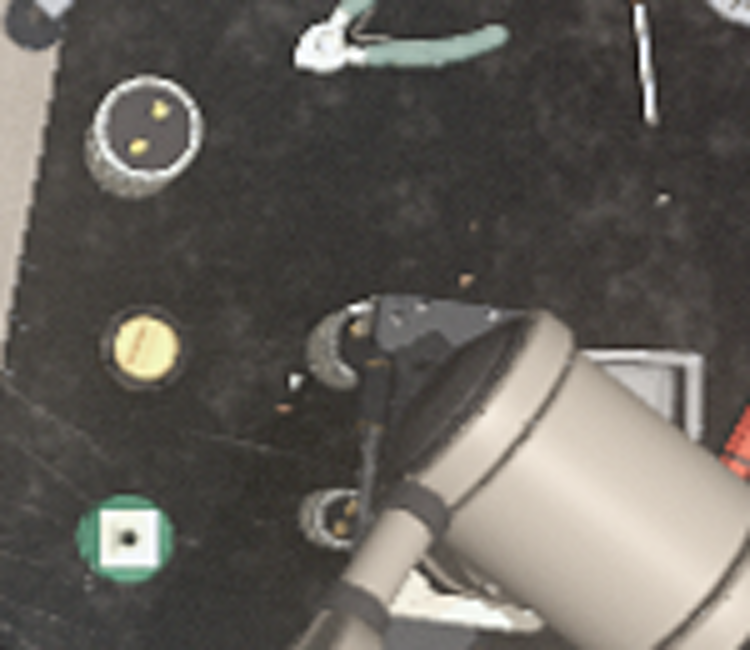

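The small can and its neighbours are unmoved; the tray interior is hidden by the arm, so I'll check it later. Next is the small can.

```bash
python3 -m creep '-.0055 -.003 0 0 0 0 70;0 0 -.03 0 0 0 70;0 0 -.03 0 0 0 70;0 0 -.03 0 0 0 70;0 0 -.025 0 0 0 70;0 0 -.017 0 0 0 70;0 0 0 0 0 0 70;0 0 0 0 0 0 70'
python3 -m creep '0 0 0 0 0 0 50;0 0 0 0 0 0 40;0 0 0 0 0 0 30;0 0 0 0 0 0 20;0 0 0 0 0 0 10;0 0 0 0 0 0 10;0 0 0 0 0 0 10;0 0 0 0 0 0 10'
```

```text
time: 8.87
tool_pos: [449.7, -266.5, 98.6]
tcp_rot: [-3.14, -0.0, 1.444]
contact_force: [0.4, 0.6, 0.6]
grip_width: 64.4
finger_force: 0.0
time: 9.53
tool_pos: [450.1, -265.3, 99.6]
tcp_rot: [3.141, 0.0, 1.445]
contact_force: [-0.4, 0.1, 2.0]
grip_width: 32.1
finger_force: 29.5
```

```bash
python3 -m creep '0 0 .015 0 0 0 10;0 0 .025 0 0 0 10;0 0 .03 0 0 0 10;0 0 .03 0 0 0 10;0 0 .03 0 0 0 10;.005 .02 0 0 0 0 10;.008 .032 0 0 0 0 10;.008 .035 0 0 0 0 10'
python3 -m creep '.009 .036 0 0 0 0 10;.009 .036 0 0 0 0 10;.009 .036 0 0 0 0 10;.009 .036 0 0 0 0 10;.009 .036 0 0 0 0 10;.009 .036 0 0 0 0 10;.009 .035 0 0 0 0 10;.007 .03 0 0 0 0 10'
python3 -m creep '.005 .02 0 0 0 0 10;.003 .014 0 0 0 0 10;0 0 0 0 0 0 10;0 0 0 0 0 0 10;0 0 0 0 0 0 10'
python3 - <<'E'
from h import *
cv2.imwrite('pics/g2.png',np.hstack([cv2.resize(viewer.capture(n)[b:b+100,a:a+100,::-1],None,fx=4,fy=4) for n,a,b in(('top',160,150),('side',220,180))]))
E
```

```text
time: 10.2
tool_pos: [470.9, -178.1, 229.7]
tcp_rot: [3.14, 0.001, 1.442]
contact_force: [0.3, 0.4, -0.9]
grip_width: 32.3
finger_force: 29.4
time: 10.87
tool_pos: [540.9, 105.3, 229.0]
tcp_rot: [-3.141, -0.0, 1.446]
contact_force: [0.0, -0.5, -1.4]
grip_width: 31.8
finger_force: 29.4
time: 11.28
tool_pos: [548.6, 135.9, 229.0]
tcp_rot: [-3.141, 0.001, 1.444]
contact_force: [0.2, -0.7, -0.4]
grip_width: 32.0
finger_force: 29.4
```

View pics/g2.png

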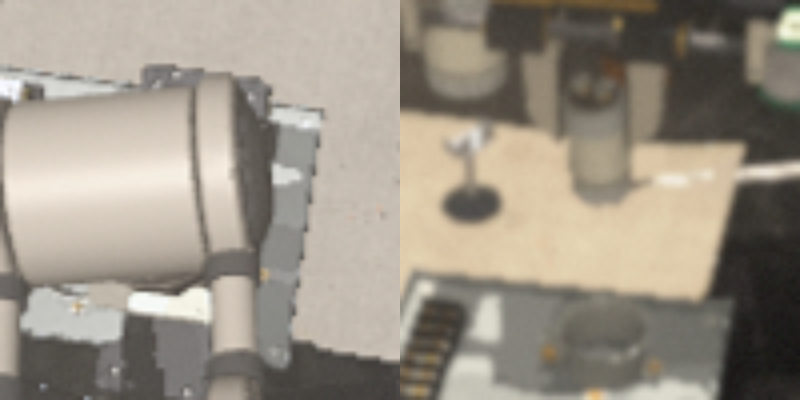

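Run:
```python
from h import *
for y in(136,140.3):
  a=np.linspace(0,6.28,60); q=np.array([proj('side',(548.6+16*np.cos(t),y+16*np.sin(t),129.4)) for t in a]); print('low edge',y,(q[:,1].max()-180)*4,(q[:,0].mean()-220)*4+400)
  q=np.array([proj('side',(548.6+16*np.cos(t),y+16*np.sin(t),189.4)) for t in a]); print('top edge',y,(q[:,1].min()-180)*4)
for y in (138,141,144):
  q=np.array([proj('side',(549+25*np.cos(t),y+25*np.sin(t),36)) for t in a]); print('ring',y,(q[:,1].min()-180)*4,(q[:,1].max()-180)*4,(q[:,0].mean()-220)*4+400)
im=viewer.capture('side').astype(int)
print(im[215:235,269].sum(1)); print(im[250:275,270].sum(1));
```

```text
low edge 136 204.40352492616978 596.9882488183287
top edge 136 73.29972674693067
low edge 140.3 209.65266864142995 596.5000741458146
top edge 140.3 78.10090665543873
ring 138 290.211842498337 351.6955664609743 599.103912789456
ring 141 293.76056886602953 355.5485837837805 598.7874863347597
ring 144 297.32651109882806 359.42108133525653 598.4694924389214
[449 468 467 470 473 468 473 474 463 465 436 399 408 420 423 467 553 587
 595 597]
[598 555 454 379 387 386 360 347 335 327 330 322 316 312 288 288 313 343
 361 357 331 318 316 319 315]
```

```bash
python3 -m creep '0 .004 -.02 0 0 0 10;0 0 -.03 0 0 0 10;0 0 -.02 0 0 0 10;0 0 -.012 0 0 0 10;0 0 0 0 0 0 10;0 0 0 0 0 0 10'
python3 - <<'E'
from h import *
cv2.imwrite('pics/g3.png',cv2.resize(viewer.capture('side')[220:300,220:320,::-1],None,fx=7,fy=7,interpolation=cv2.INTER_CUBIC))
E
```

```text
time: 11.93
tool_pos: [548.8, 140.1, 147.1]
tcp_rot: [-3.141, 0.0, 1.444]
contact_force: [1.0, -0.1, -0.2]
grip_width: 32.0
finger_force: 29.4
```

View pics/g3.png

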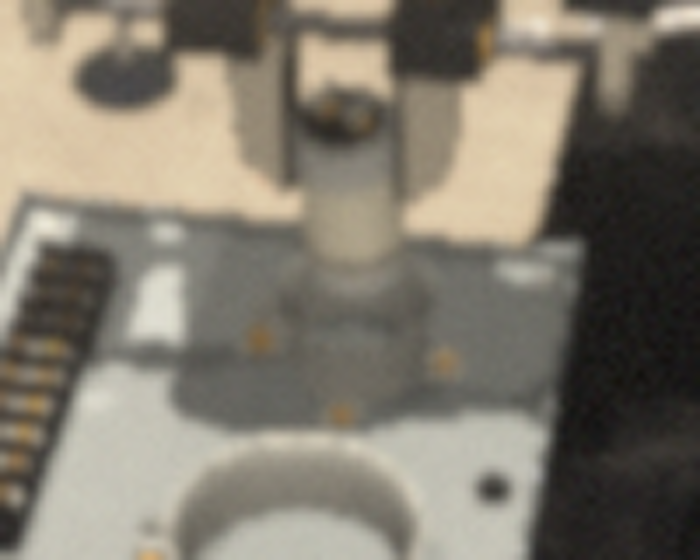

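Run:
```python
from h import *
im=viewer.capture('side').astype(int)
print(im[250:285,267:274].sum(2).mean(1).round()); 
a=np.linspace(0,6.28,60)
for y in(138,141,144):
  f=lambda r,z:np.array([proj('side',(549+r*np.cos(t),y+r*np.sin(t),z)) for t in a])[:,1]
  print(y,'can low',f(16,47.5).max(),'can top far/near',f(16,107.5).min(),f(16,107.5).max(),'rim far/near',f(25,36).min(),f(25,36).max(),'base near',f(22,8).max())
```

```text
[465. 464. 467. 466. 463. 458. 427. 386. 381. 395. 394. 371. 336. 306.
 289. 277. 290. 314. 327. 329. 317. 308. 314. 317. 313. 314. 315. 321.
 322. 322. 335. 409. 511. 561. 549.]
138 can low 261.16074569646156 can top far/near 230.29504284138122 239.88302938226155 rim far/near 252.55296062458424 267.9238916152436 base near 276.2512714748758
141 can low 262.10647596906296 can top far/near 231.17173605979036 240.80930316505223 rim far/near 253.44014221650738 268.8871459459451 base near 277.21646366854765
144 can low 263.05698531652297 can top far/near 232.0529042812294 241.7404374564012 rim far/near 254.33162777470702 269.85527033381413 base near 278.1864409845158
```

The column profile puts the can's low edge at about row 262 and the near rim at about row 268.5, so can and ring are aligned within about 2 mm. Lowering it in.

```bash
python3 -m creep '0 .0005 -.008 0 0 0 10;0 0 -.008 0 0 0 10;0 0 -.008 0 0 0 10;0 0 -.007 0 0 0 10;0 0 -.005 0 0 0 10;0 0 -.002 0 0 0 10;0 0 0 0 0 0 10;0 0 0 0 0 0 10'
```

```text
time: 12.7
tool_pos: [548.9, 141.4, 109.2]
tcp_rot: [3.142, 0.0, 1.445]
contact_force: [0.2, -0.6, -0.6]
grip_width: 31.9
finger_force: 29.4
```

```bash
python3 -m creep '0 0 -.001 0 0 0 10;0 0 -.001 0 0 0 10;0 0 0 0 0 0 10'
python3 -m creep '0 0 0 0 0 0 35;0 0 0 0 0 0 60;0 0 0 0 0 0 70;0 0 0 0 0 0 70;0 0 0 0 0 0 70'
python3 -m creep '0 0 .02 0 0 0 70;0 0 .03 0 0 0 70;0 0 .04 0 0 0 80;0 0 .03 0 0 0 90;0 -.02 .01 0 0 0 90;0 -.035 0 0 0 0 100;0 -.04 0 0 0 0 100;0 -.04 0 0 0 0 100'
```

```text
time: 12.95
tool_pos: [549.2, 141.4, 107.7]
tcp_rot: [3.141, -0.0, 1.445]
contact_force: [-0.5, 1.2, 1.4]
grip_width: 32.0
finger_force: 29.4
time: 13.37
tool_pos: [548.8, 141.3, 107.1]
tcp_rot: [-3.141, 0.0, 1.445]
contact_force: [0.2, -0.1, 0.1]
grip_width: 53.8
finger_force: 0.0
time: 14.03
tool_pos: [548.6, 5.4, 237.7]
tcp_rot: [3.141, 0.0, 1.447]
contact_force: [0.7, -0.3, -0.4]
grip_width: 91.3
finger_force: 0.0
```

```bash
python3 -m creep '0 -.04 0 0 0 0 100;0 -.04 0 0 0 0 90;0 -.04 0 0 0 0 85;-.004 -.04 0 0 0 0 85;0 -.04 0 0 0 0 85;0 -.04 0 0 0 0 85;0 -.03 0 0 0 0 85;0 -.008 0 0 0 0 85'; python3 -m creep '0 0 0 0 0 0 85;0 0 0 0 0 0 85'
python3 - <<'E'
from h import *
crop('top',120,180,260,240,5,'r1.png')
E
```

```text
time: 14.7
tool_pos: [544.1, -276.5, 236.9]
tcp_rot: [3.141, 0.002, 1.441]
contact_force: [-0.4, 0.6, 1.2]
grip_width: 78.1
finger_force: 0.0
time: 14.87
tool_pos: [544.6, -271.2, 236.8]
tcp_rot: [-3.141, -0.001, 1.444]
contact_force: [0.6, -0.8, -0.6]
grip_width: 77.8
finger_force: 0.0
```

View pics/r1.png

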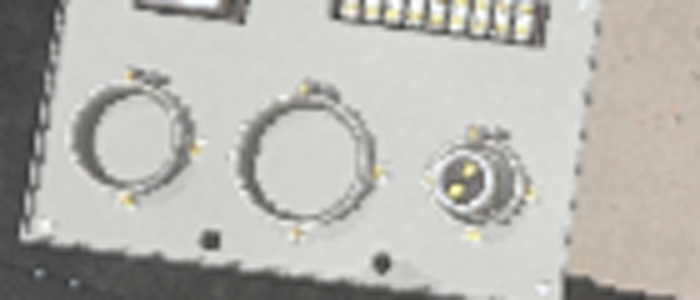

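The small can stands in its ring at about (468,183) in the crop. The empty medium ring is centred at about (126,136) and the large at about (303,158).

```bash
python3 - <<'E'
from h import *
for X,Y in((126,136),(303,158),(474,182)): print(at('top',120+X/5-.4,180+Y/5-.4,36))
E
python3 -m creep '0 -.003 -.02 0 0 0 85;0 0 -.035 0 0 0 85;0 0 -.035 0 0 0 85;0 0 -.03 0 0 0 85;0 0 -.015 0 0 0 85;0 0 0 0 0 0 85;0 0 0 0 0 0 85'
python3 -m creep '0 0 0 0 0 0 60;0 0 0 0 0 0 50;0 0 0 0 0 0 40;0 0 0 0 0 0 30;0 0 0 0 0 0 20;0 0 0 0 0 0 20;0 0 0 0 0 0 20;0 0 0 0 0 0 20'
```

```text
[573.4 339.   36. ]
[562. 239.  36.]
[549.3 142.2  36. ]
time: 15.5
tool_pos: [545.1, -272.9, 102.1]
tcp_rot: [-3.14, -0.001, 1.447]
contact_force: [0.1, -0.1, 1.1]
grip_width: 78.1
finger_force: 0.0
time: 16.17
tool_pos: [544.9, -274.8, 102.7]
tcp_rot: [3.141, 0.0, 1.445]
contact_force: [-2.2, 0.9, 4.1]
grip_width: 43.3
finger_force: 30.0
```

```bash
python3 -m creep '0 0 .015 0 0 0 20;0 0 .025 0 0 0 20;0 0 .03 0 0 0 20;0 0 .03 0 0 0 20;0 0 .03 0 0 0 20;.001 .015 .01 0 0 0 20;.0015 .028 0 0 0 0 20;.0015 .035 0 0 0 0 20'
python3 -m creep '.0018 .037 0 0 0 0 20;.0018 .037 0 0 0 0 20;.0018 .037 0 0 0 0 20;.0018 .037 0 0 0 0 20;.0018 .037 0 0 0 0 20;.0018 .037 0 0 0 0 20;.0018 .037 0 0 0 0 20;.0018 .037 0 0 0 0 20'
python3 -m creep '.0018 .037 0 0 0 0 20;.0018 .037 0 0 0 0 20;.0018 .035 0 0 0 0 20;.0018 .035 0 0 0 0 20;.0018 .035 0 0 0 0 20;.001 .03 0 0 0 0 20;.001 .018 0 0 0 0 20;0 .01 0 0 0 0 20'
python3 -m creep '0 0 0 0 0 0 20;0 0 0 0 0 0 20;0 0 0 0 0 0 20'
```

```text
time: 16.83
tool_pos: [548.7, -196.6, 242.0]
tcp_rot: [3.141, 0.0, 1.442]
contact_force: [0.2, 0.4, -2.1]
grip_width: 43.7
finger_force: 30.0
time: 17.5
tool_pos: [562.1, 102.0, 240.9]
tcp_rot: [-3.139, 0.0, 1.445]
contact_force: [0.8, -0.3, -0.9]
grip_width: 43.5
finger_force: 30.0
time: 18.17
tool_pos: [572.6, 339.6, 240.3]
tcp_rot: [-3.139, 0.001, 1.448]
contact_force: [0.0, -0.0, -0.8]
grip_width: 43.4
finger_force: 30.0
time: 18.42
tool_pos: [574.2, 335.1, 241.8]
tcp_rot: [-3.141, 0.001, 1.444]
contact_force: [0.4, -0.4, -1.8]
grip_width: 43.1
finger_force: 30.0
```

Need +3.5 mm in y; then stopping just above the ring to compare edges.

```bash
python3 -m creep '0 .0035 -.025 0 0 0 20;0 0 -.03 0 0 0 20;0 0 -.025 0 0 0 20;0 0 -.013 0 0 0 20;0 0 0 0 0 0 20;0 0 0 0 0 0 20'
python3 - <<'E'
from h import *
cv2.imwrite('pics/g4.png',cv2.resize(viewer.capture('side')[270:370,200:310,::-1],None,fx=6,fy=6,interpolation=cv2.INTER_CUBIC))
p=readout.get_obs()['tool_pos']; z=p[2]-102.7
a=np.linspace(0,6.28,60)
f=lambda x,y,r,z:(lambda q:((q.min(0)-[200,270])*6,(q.max(0)-[200,270])*6))(np.array([proj('side',(x+r*np.cos(t),y+r*np.sin(t),z)) for t in a]))
print('can bot',f(p[0],p[1],22,z)); print('rim',f(573.5,339,31,36))
E
```

```text
time: 18.92
tool_pos: [574.5, 338.5, 149.1]
tcp_rot: [-3.141, 0.001, 1.443]
contact_force: [-0.1, 0.5, -1.9]
grip_width: 43.5
finger_force: 30.0
can bot (array([223.62747834, 300.46851197]), array([367.8169212 , 416.57614447]))
rim (array([201.75600936, 302.51652022]), array([403.26258481, 466.32923438]))
```

View pics/g4.png

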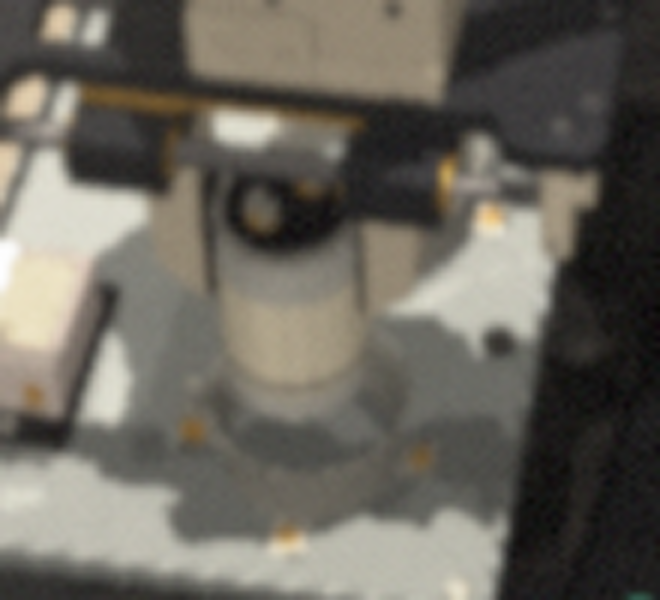

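Can bottom (222–370, low edge ~418) and rim (205–408, near ~467) match the predictions to about 1–2 mm. Lowering it in.

```bash
python3 -m creep '0 .0005 -.008 0 0 0 20;0 0 -.008 0 0 0 20;0 0 -.008 0 0 0 20;0 0 -.007 0 0 0 20;0 0 -.004 0 0 0 20;0 0 -.002 0 0 0 20;0 0 -.001 0 0 0 20;0 0 0 0 0 0 20'; python3 -m creep '0 0 -.001 0 0 0 20;0 0 0 0 0 0 20'
```

```text
time: 19.63
tool_pos: [574.3, 340.4, 111.2]
tcp_rot: [3.142, 0.0, 1.445]
contact_force: [0.2, 0.3, -1.3]
grip_width: 43.5
finger_force: 30.0
time: 19.8
tool_pos: [574.5, 340.6, 110.7]
tcp_rot: [3.141, -0.001, 1.445]
contact_force: [0.0, 0.8, -0.1]
grip_width: 43.4
finger_force: 30.0
```

```bash
python3 -m creep '0 0 0 0 0 0 40;0 0 0 0 0 0 60;0 0 0 0 0 0 80;0 0 0 0 0 0 85;0 0 0 0 0 0 85'
python3 -m creep '0 0 .02 0 0 0 85;0 0 .03 0 0 0 85;0 0 .04 0 0 0 85;0 -.01 .035 0 0 0 95;.004 -.03 .01 0 0 0 100;.006 -.036 0 0 0 0 100;.007 -.037 0 0 0 0 100;.007 -.037 0 0 0 0 100'
python3 -m creep '.007 -.037 0 0 0 0 100;.007 -.037 0 0 0 0 100;.007 -.037 0 0 0 0 100;.007 -.037 0 0 0 0 100;.007 -.037 0 0 0 0 100;.007 -.037 0 0 0 0 100;.007 -.037 0 0 0 0 100;.007 -.037 0 0 0 0 100'
python3 -m creep '.007 -.025 0 0 0 0 100;.001 -.015 0 0 0 0 100;0 -.006 0 0 0 0 100;0 0 0 0 0 0 100;0 0 0 0 0 0 100'
python3 - <<'E'
from h import *
cv2.imwrite('pics/g5.png',np.hstack([cv2.resize(viewer.capture(n)[b:b+100,a:a+w,::-1],None,fx=4,fy=4) for n,a,b,w in(('top',120,160,110),('side',200,240,90))]))
E
```

```text
time: 20.22
tool_pos: [574.3, 340.3, 110.4]
tcp_rot: [3.141, -0.0, 1.445]
contact_force: [0.7, -0.1, -0.6]
grip_width: 65.6
finger_force: 0.0
time: 20.88
tool_pos: [598.2, 189.1, 245.9]
tcp_rot: [3.14, -0.0, 1.446]
contact_force: [0.5, -0.9, 1.1]
grip_width: 91.6
finger_force: 0.0
time: 21.55
tool_pos: [654.3, -107.6, 245.4]
tcp_rot: [3.141, -0.0, 1.445]
contact_force: [0.4, -0.9, 0.2]
grip_width: 92.0
finger_force: 0.0
time: 21.97
tool_pos: [662.0, -150.3, 245.2]
tcp_rot: [-3.141, -0.001, 1.446]
contact_force: [-0.2, 0.8, -0.2]
grip_width: 91.9
finger_force: 0.0
```

View pics/g5.png

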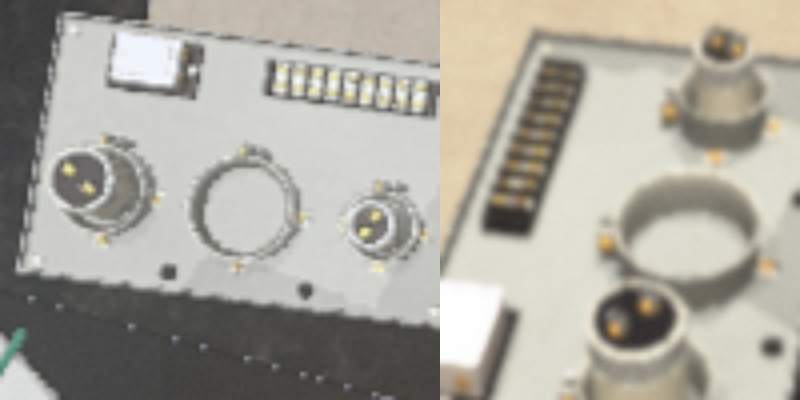

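Both placed cans stand in their rings. Now the large can.

```bash
python3 -m creep '0 -.001 -.02 0 0 0 100;0 0 -.035 0 0 0 100;0 0 -.035 0 0 0 100;0 0 -.03 0 0 0 100;0 0 -.014 0 0 0 100;0 0 0 0 0 0 100;0 0 0 0 0 0 100'
python3 -m creep '0 0 0 0 0 0 80;0 0 0 0 0 0 65;0 0 0 0 0 0 55;0 0 0 0 0 0 45;0 0 0 0 0 0 35;0 0 0 0 0 0 35;0 0 0 0 0 0 35;0 0 0 0 0 0 35'
```

```text
time: 22.65
tool_pos: [662.3, -151.2, 111.1]
tcp_rot: [-3.141, -0.0, 1.446]
contact_force: [0.4, 0.3, 0.3]
grip_width: 92.1
finger_force: 0.0
time: 23.32
tool_pos: [662.1, -152.7, 111.7]
tcp_rot: [-3.141, 0.0, 1.445]
contact_force: [-2.7, 0.7, 4.7]
grip_width: 56.0
finger_force: 30.0
```

```bash
python3 -m creep '0 0 .015 0 0 0 35;0 0 .025 0 0 0 35;0 0 .03 0 0 0 35;0 0 .03 0 0 0 35;0 0 .03 0 0 0 35;-.003 .01 .01 0 0 0 35;-.006 .025 0 0 0 0 35;-.009 .035 0 0 0 0 35'
python3 -m creep '-.0092 .036 0 0 0 0 35;-.0092 .036 0 0 0 0 35;-.0092 .036 0 0 0 0 35;-.0092 .036 0 0 0 0 35;-.0092 .036 0 0 0 0 35;-.0092 .036 0 0 0 0 35;-.0092 .036 0 0 0 0 35;-.0092 .033 0 0 0 0 35'
python3 -m creep '-.005 .02 0 0 0 0 35;-.003 .012 0 0 0 0 35;-.001 .005 0 0 0 0 35;0 0 0 0 0 0 35;0 0 0 0 0 0 35;0 0 0 0 0 0 35'
```

```text
time: 23.98
tool_pos: [644.1, -83.7, 250.6]
tcp_rot: [3.14, 0.001, 1.441]
contact_force: [0.4, 0.5, -3.2]
grip_width: 55.7
finger_force: 30.0
time: 24.65
tool_pos: [568.9, 204.9, 249.7]
tcp_rot: [-3.139, 0.0, 1.445]
contact_force: [0.8, -0.2, -1.9]
grip_width: 55.3
finger_force: 30.0
time: 25.15
tool_pos: [562.1, 237.9, 251.0]
tcp_rot: [-3.142, 0.001, 1.443]
contact_force: [0.1, -1.2, -2.1]
grip_width: 55.9
finger_force: 30.0
```

```bash
python3 -m creep '0 .0015 -.025 0 0 0 35;0 0 -.03 0 0 0 35;0 0 -.025 0 0 0 35;0 0 -.013 0 0 0 35;0 0 0 0 0 0 35;0 0 0 0 0 0 35'
python3 - <<'E'
from h import *
cv2.imwrite('pics/g6.png',cv2.resize(viewer.capture('side')[230:330,200:310,::-1],None,fx=6,fy=6,interpolation=cv2.INTER_CUBIC))
p=readout.get_obs()['tool_pos']; z=p[2]-111.7
a=np.linspace(0,6.28,60)
f=lambda x,y,r,z:(lambda q:((q.min(0)-[200,230])*6,(q.max(0)-[200,230])*6))(np.array([proj('side',(x+r*np.cos(t),y+r*np.sin(t),z)) for t in a]))
print('can bot',f(p[0],p[1],28,z)); print('rim',f(561.5,239.5,37,36))
E
```

```text
time: 25.65
tool_pos: [562.0, 239.7, 157.9]
tcp_rot: [-3.141, 0.001, 1.443]
contact_force: [0.9, -0.4, -1.6]
grip_width: 55.7
finger_force: 30.0
can bot (array([277.52492354, 301.34680583]), array([444.61907568, 424.04028932]))
rim (array([255.83319629, 305.14091834]), array([474.92348625, 467.55451187]))
```

View pics/g6.png

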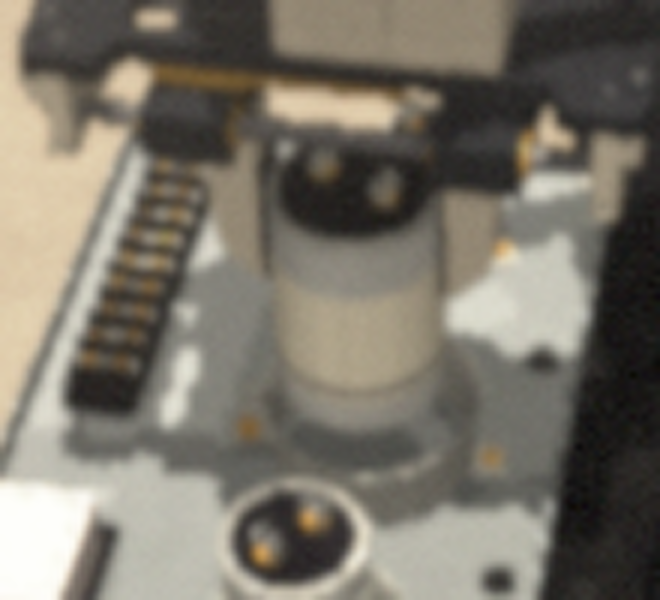

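Can (277–442, low edge ~428) sits inside the rim (258–478, near ~470). Lowering with a 1 mm x correction.

```bash
python3 -m creep '-.001 0 -.008 0 0 0 35;0 0 -.008 0 0 0 35;0 0 -.008 0 0 0 35;0 0 -.007 0 0 0 35;0 0 -.004 0 0 0 35;0 0 -.002 0 0 0 35;0 0 0 0 0 0 35;0 0 0 0 0 0 35'
```

```text
time: 26.37
tool_pos: [560.8, 240.9, 121.2]
tcp_rot: [3.141, 0.0, 1.445]
contact_force: [-0.1, -0.4, -2.4]
grip_width: 55.9
finger_force: 30.0
```

```bash
python3 -m creep '0 0 -.001 0 0 0 35;0 0 -.0005 0 0 0 35;0 0 0 0 0 0 35;0 0 0 0 0 0 35'
python3 -m creep '0 0 0 0 0 0 50;0 0 0 0 0 0 65;0 0 0 0 0 0 80;0 0 0 0 0 0 90;0 0 0 0 0 0 95;0 0 0 0 0 0 95'
python3 -m creep '0 0 .02 0 0 0 95;0 0 .03 0 0 0 95;0 0 .04 0 0 0 95;0 0 .035 0 0 0 95;0 -.03 .01 0 0 0 95;-.01 -.036 0 0 0 0 95;-.01 -.037 0 0 0 0 95;-.01 -.037 0 0 0 0 95'
python3 -m creep '-.01 -.037 0 0 0 0 95;-.01 -.037 0 0 0 0 95;-.01 -.037 0 0 0 0 95;-.01 -.037 0 0 0 0 95;0 -.01 0 0 0 0 95;0 0 0 0 0 0 95'
python3 - <<'E'
from h import *
cv2.imwrite('pics/f.png',np.vstack([cv2.resize(viewer.capture(n)[b:b+h,a:a+w,::-1],(800,int(h*800/w))) for n,a,b,w,h in(('top',120,155,320,120),('side',180,130,320,120))]))
E
```

```text
time: 26.7
tool_pos: [560.7, 240.9, 119.9]
tcp_rot: [3.141, -0.0, 1.445]
contact_force: [0.8, -0.2, -1.7]
grip_width: 55.6
finger_force: 30.0
time: 27.2
tool_pos: [560.8, 240.9, 119.9]
tcp_rot: [3.141, -0.0, 1.445]
contact_force: [-0.8, 0.2, -0.9]
grip_width: 81.9
finger_force: 0.0
time: 27.87
tool_pos: [530.0, 99.7, 255.1]
tcp_rot: [3.14, -0.0, 1.446]
contact_force: [0.9, -0.1, -0.2]
grip_width: 87.1
finger_force: 0.0
time: 28.37
tool_pos: [490.5, -59.6, 255.0]
tcp_rot: [3.141, 0.001, 1.441]
contact_force: [0.1, -0.2, 0.5]
grip_width: 87.4
finger_force: 0.0
```

View pics/f.png

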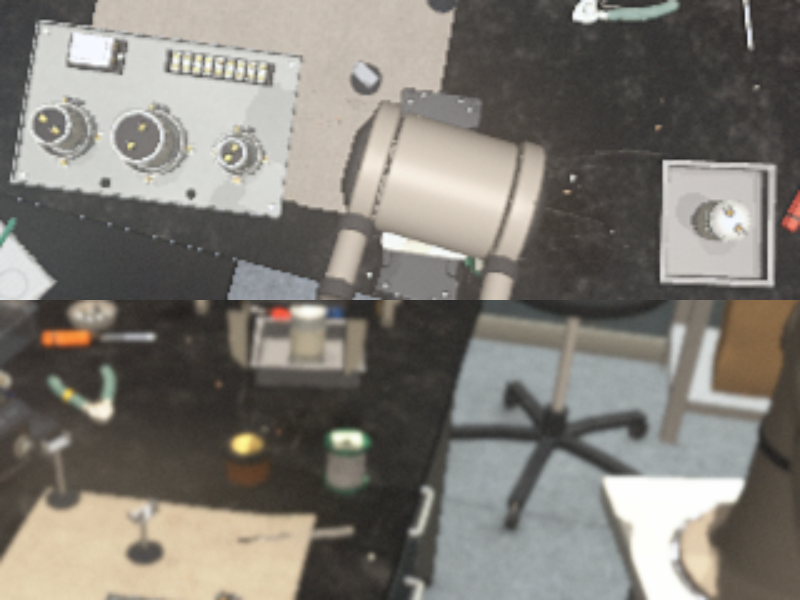

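The picture shows the three good cans in their rings, the failed one standing mid-tray, and the jar and spool in place. Handing in.

```bash
python3 -c "
from plant import order
print(order.close_job())"
```

```text
the job is handed in; nothing more can be done
None
```

I handed the job in at about 28 s of the 96 s allowed; no verdict came back, but the last picture shows all three good capacitors upright in their own clamp rings, the failed one standing in the scrap tray, and the spool and jar still where they were.

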